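Scan the collection slip, then hold the ordered jam jar to the front

TASK

A customer is collecting a jar of jam: take the scanner from its stand, aim it squarely at the barcode on the collection slip and hold it steady there for about two seconds to book the order out, then stand the scanner back in its stand. Now grip the jam carousel by the knob on top, turn it until the red-lidded jar stands squarely at the front, on the middle of the price ticket, and hold it still there for the customer to take the jar, finishing while still gripping the knob. Do not touch the jars, keep all six standing on the tray, and leave the plate and the bell where they are.

Things in the scene. Friction and masses are not known exactly. Their poses are not given: they have to be found in the camera images.
- scanner: cordless pistol barcode scanner standing upright in its stand: black handle 36 x 32 mm (x, y) and 110 mm long below a grey head 56 mm wide (along y), 80 mm long (x from -32 to 48 mm), 107 to 155 mm above the origin. Origin: centre of the handle's foot; z up; x the way it aims; 240 g, balanced over x = 6 mm
- scanner_window (a point): middle of the scanner's dark red window in the front of its head, 55 mm ahead of the scanner's origin and 130 mm above it; it reads straight ahead along the scanner's x axis
- scanner_stand: fixed charging stand: black foot plate 130 x 110 mm with an open square cup, 72 mm high, mouth 44 x 40 mm (4 mm free on every side of the handle), floor 12 mm above the counter, on which the handle's foot rests. Origin: centre of its underside; x axis = the way the seated scanner aims
- order_slip: the customer's collection slip, a white card 105 mm wide, upright (135 to 260 mm above the counter) in a fixed steel sign clip with a round foot 84 mm across. The barcode is on the side towards the robot. Origin: centre of the foot's underside; x axis points out of the back of the card, away from the robot
- barcode (a point): middle of the black barcode, 60 x 28 mm, on the robot's side of the slip, 215 mm above the counter; axes as order_slip (x into the card). The scanner reads it held square to the card, 50 to 200 mm away
- base: fixed base of the jam carousel: white drum 216 mm across, 43 mm high, with a red band. Origin: centre of its underside, on the turning axis; z up; x axis points to its front, the side with the price ticket (the customers' side, roughly away from the robot)
- base_front (a point): middle of the price ticket: a sloping white card 86 mm wide with a red edge in a clear holder on the front of the carousel's base, 145 mm out from the turning axis, 27 mm above the counter. It does not turn
- carousel: the carousel's turning tray: cream, 250 mm across, rim 20 mm high, floor 8 mm thick, brass column in the middle. Origin: centre of its underside, on the turning axis, 45 mm above the counter. Turns without end either way about the vertical on a free-running bearing (0.01 N m friction): it coasts on if pushed and let go
- knob: dark round wooden knob fixed on top of the tray's column and turning with it: 44 mm across, 41 mm high, upright sides from 7 to 34 mm above its underside. Origin: centre of its underside, on the turning axis, 160 mm above the counter; the tops of the jars are at 138 mm
- jar_red: the ordered jam jar, the only one with a red lid and a red stripe on its label: glass jar 58 mm across, 85 mm high, standing loose on the tray 86 mm from the turning axis, label outwards. Origin: centre of its underside; z up
- jar_1: jam jar like jar_red, but with a brass-coloured lid, loose on the tray 86 mm from the axis, 60 degrees counter-clockwise from jar_red seen from above. Origin: centre of its underside
- jar_2: jam jar like jar_red, but with a brass-coloured lid, loose on the tray 86 mm from the axis, 120 degrees counter-clockwise from jar_red seen from above. Origin: centre of its underside
- jar_3: jam jar like jar_red, but with a brass-coloured lid, loose on the tray 86 mm from the axis, 180 degrees counter-clockwise from jar_red seen from above. Origin: centre of its underside
- jar_4: jam jar like jar_red, but with a brass-coloured lid, loose on the tray 86 mm from the axis, 240 degrees counter-clockwise from jar_red seen from above. Origin: centre of its underside
- jar_5: jam jar like jar_red, but with a brass-coloured lid, loose on the tray 86 mm from the axis, 300 degrees counter-clockwise from jar_red seen from above. Origin: centre of its underside
- pretzel_plate: white plate with two pretzels, 180 mm across, 35 mm high, loose on the counter to the robot's left. Origin: centre of its underside
- service_bell: brass counter bell on a dark wooden foot, 84 mm across, 59 mm high, loose on the counter to the robot's left. Origin: centre of its underside

How it is judged:
By the outcome, as a careful person would: the job done as asked, in the order asked, and still so for the second after the job is handed in, while the arm keeps its last pose, push and grip.
It also fails if it takes over 72 s, if anything falls off the work surface, if the arm or the gripper's body presses on something with over 40 N, if the wrist force passes 120 N, or if a joint passes its speed limit or range.

ROBOT

A 7-joint arm with a two-finger parallel gripper is mounted at the origin on the work surface. World frame = base frame: x ahead of the robot, y to its left, z up, the work surface at z = 0. Lengths are in m, angles in rad, forces in N, time in s.
With the tool pointing down it reaches from about 0.35 to 0.9 m from the base axis. Payload 7.2 kg.
Tool frame: the origin (TCP) lies between the finger pads; the fingertips stand 14 mm ahead of it and the grasp point (between the pads) lies 5 mm behind it (manip.tcp_to_tips is the distance from the TCP to the fingertips, in m); z points along the fingers, y is the direction in which the jaws open and shut (so a half turn about z gives the same grasp; the last joint's range is limited). The gripper opens to 88 mm and grips with 3 to 60 N. Pads are 20 mm wide; open, the fingers measure 115 mm over their backs; the gripper's body (75 mm by 178 mm) begins 61 mm behind the grasp point.
Start: joints at [-1.414, 0.411, -0.013, 1.596, 0.006, 1.134, -0.082], TCP at [0.139, 0.609, 0.211] pointing down, gripper open.
Joint ranges: [-2.95, 2.95], [-0.29, 1.99], [-1.47, 1.44], [0.14, 2.54], [-1.03, 4.17], [0.13, 1.85], [-2.86, 2.86]. Speed limits (rad/s): [2.39, 2.39, 3.01, 3.01, 3.14, 3.14, 3.14].

INTERFACE

Orientations are given as a unit quaternion [w, x, y, z].
In Python, from plant import manip gives the robot as it stands.
- The arm moves only by the tool move_arm, never from a script. Its argument "rows" is a list of rows, each a list of 7 numbers: the shift along the tool's x, y, z in mm, then the turn, a rotation vector about the tool's x, y, z in degrees, then the closure, from -1 (fully open) to 1 (shut). A call has 1 to 10 rows; each row is the pose to reach, as a shift and turn from the pose commanded when the call began, along the tool's axes at that moment; what a row does not reach only later rows make up. A row lasts 1/12 s, in which the tool goes at most 41.7 mm and 7.16 degrees, less where a joint would pass 70% of its speed; a pose out of reach is approached as far as the arm can. A call with a gripper value outside its range is refused whole. The fingers move at their own pace and stop on an object; "squeeze" is the grip in N (left out, the last holds). Time passes only in rows, so rows that repeat a pose let the fingers close. It gives the time, the measured TCP pose, the force and the opening at its end, in the units of the state.
- manip.sense(): the state, without advancing time (a new reading comes with each control period).
- manip.capture(name): name is "scene" or "top" or "wrist"; returns the picture (400x640x3 uint8, red, green, blue); there is no depth.
- manip.camera_model(name): a dict with "intrinsics" (3x3 intrinsics, pixels), "origin" and "orientation" of the camera in the world. Camera axes: x right, y up, looking along -z (the intrinsics and any distortion apply to the point x, -y, -z); pixel columns grow to the right and rows downward; lengths in m; the calibration is good to about 2 mm. A picture is of the moment at which its call begins: read the wrist's pose just before it. camera_model takes no time and is no camera call; for the wrist camera it gives the pose at the moment of the call.
- manip.hand_in(): hands the job in, once; it reports no verdict.
The state is a dict: "t": time; "q": joint angles; "joint_velocities": joint speeds; "tau": joint torques, N m; "tool_pos": TCP position; "tool_rot": TCP orientation; "contact_force": force on the tool from outside, world axes, zero at the start; "moment": the same for the moment, N m; "grip_width": finger opening in m.
Only numpy, scipy, OpenCV 4.12 (cv2) and the standard library are available. Lean on these libraries where they do the work, as an engineer would, in place of code of your own. Each camera call takes 0.05 s, during which the arm holds its last target. There are 200 camera calls.

## Working session

There is one attempt and no reset: what is moved stays moved. The work goes in short steps, Python scripts to look and compute and a tool call to move; the robot and the scene stay as the last step left them, time stands still between calls to the robot, and variables do not carry over. Pictures are saved under pics/ and viewed, about 8 in all and at most 12, crops included, and the job is handed in when it is done.

Besides the shell and the picture viewer there is one more tool, called after "Emit:" as name([rows], argument=value, ...), one row to a line, values as JSON. move_arm: Moves the arm, as the interface text tells. Its arguments: {"type":"object","properties":{"rows":{"type":"array","items":{"type":"array","items":{"type":"number"}}},"squeeze":{"type":"number"}},"required":["rows"]}

```bash
ls; mkdir -p pics; python3 - <<'E'
from plant import manip
import cv2,numpy as np
print(manip.sense())
for n in("scene","top"):
    m=manip.camera_model(n);print(n,m)
    cv2.imwrite(f"pics/{n}0.png",manip.capture(n)[:,:,::-1])
E
```

```text
pics
{'t': 0.0, 'q': array([-1.4141979 ,  0.41188088, -0.01273245,  1.59705038,  0.00564012,
        1.13428329, -0.08220574]), 'joint_velocities': array([-0.00035322, -0.00176815,  0.00022866, -0.00040176,  0.00038852,
       -0.00103534, -0.00069917]), 'tau': array([-2.07035259e-04, -5.87989962e+01,  6.41455427e-01, -2.91059679e+01,
       -5.38855162e-02,  1.88990770e-02,  1.47094543e-04]), 'tool_pos': array([0.13924562, 0.60875364, 0.21031825]), 'tool_rot': array([-1.87457704e-05,  1.12135509e-01,  9.93692608e-01, -7.92832620e-04]), 'contact_force': array([-0.67628923, -0.97823571,  0.13091339]), 'moment': array([-0.01418292,  0.00897429, -0.02400391]), 'grip_width': 0.08744559612701079}
scene {'intrinsics': array([[511.60448309,   0.        , 320.48250517],
       [  0.        , 511.60448309, 197.54279174],
       [  0.        ,   0.        ,   1.        ]]), 'origin': array([ 1.12918538, -0.72753254,  0.87877731]), 'orientation': array([0.84762482, 0.4284644 , 0.13602291, 0.28186553])}
top {'intrinsics': array([[466.66942245,   0.        , 324.7956006 ],
       [  0.        , 466.66942245, 199.60873769],
       [  0.        ,   0.        ,   1.        ]]), 'origin': array([0.35789552, 0.03873299, 1.32566502]), 'orientation': array([-0.70279347, -0.0657047 ,  0.06242242,  0.70559738])}
```

View pics/scene0.png

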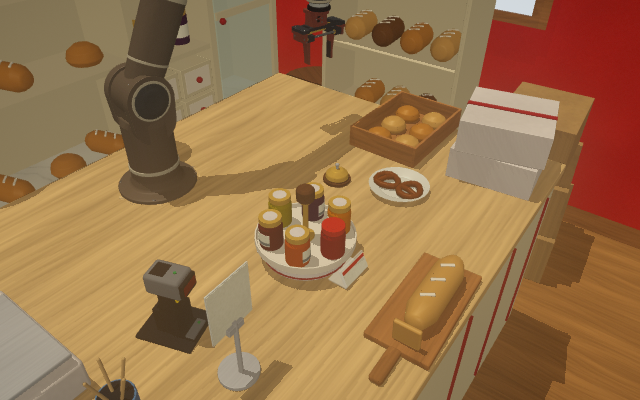

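View pics/top0.png

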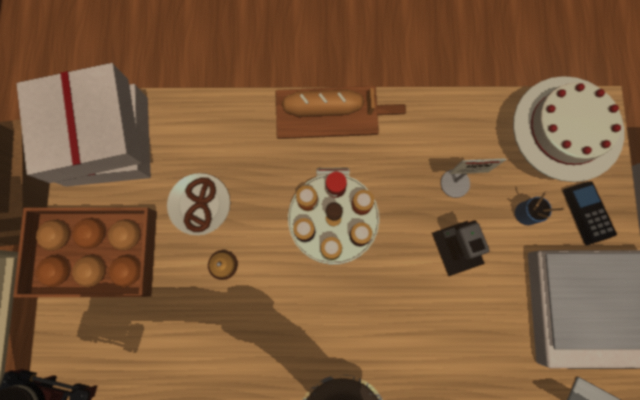

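The scene shows the carousel at the middle, with the ticket at scene (350,268) and the red jar at scene (333,238) and top (336,183). The scanner stand is at top (462,247) and the slip foot at top (455,183). Next I'll enlarge crops of both.

```bash
cat > h.py <<'E'
import cv2,numpy as np
from scipy.spatial.transform import Rotation as R
from plant import manip
def rot(q): return R.from_quat([q[1],q[2],q[3],q[0]])
def w(name,u,v,z,m=None):
    m=m or manip.camera_model(name);K=m["intrinsics"]
    d=np.array([(u-K[0,2])/K[0,0],-(v-K[1,2])/K[1,1],-1]);d=rot(m["orientation"]).apply(d)
    o=np.array(m["origin"]);return o+d*(z-o[2])/d[2]
def px(name,p,m=None):
    m=m or manip.camera_model(name);K=m["intrinsics"]
    c=rot(m["orientation"]).inv().apply(np.array(p)-m["origin"])
    return K[0,2]+K[0,0]*c[0]/-c[2],K[1,2]+K[1,1]*c[1]/c[2]
E
python3 - <<'E'
import cv2,numpy as np
t=cv2.imread('pics/top0.png');s=cv2.imread('pics/scene0.png')
a=cv2.resize(t[160:270,280:390],None,fx=3.6,fy=3.6,interpolation=cv2.INTER_CUBIC)
b=cv2.resize(t[150:285,420:520],None,fx=4,fy=4,interpolation=cv2.INTER_CUBIC)
H=max(a.shape[0],b.shape[0]);f=lambda i:cv2.copyMakeBorder(i,0,H-i.shape[0],0,0,0)
cv2.imwrite('pics/c1.png',np.hstack([f(a),f(b)]))
cv2.imwrite('pics/c2.png',cv2.resize(s[170:400,120:380],None,fx=2.6,fy=2.6,interpolation=cv2.INTER_CUBIC))
E
```

```text
(no output)
```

View pics/c1.png

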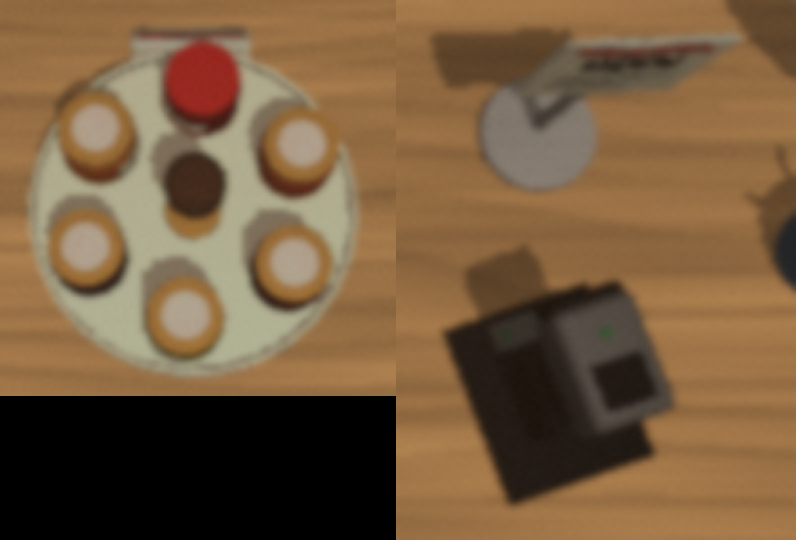

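View pics/c2.png

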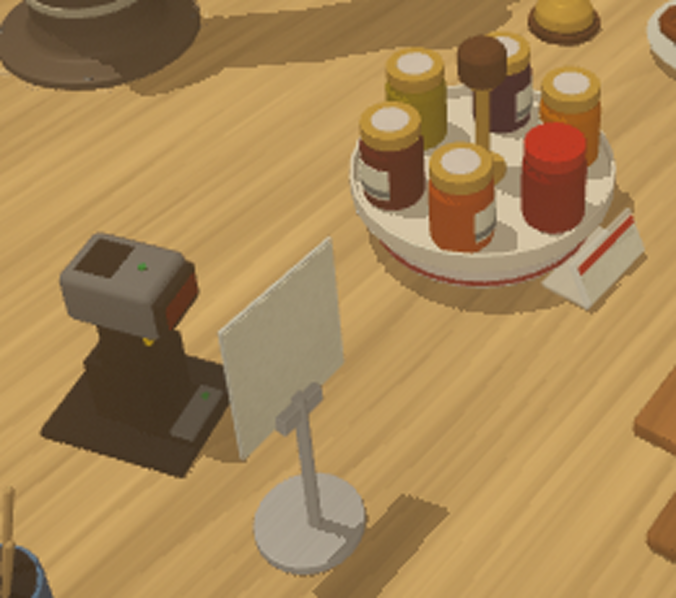

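```bash
python3 - <<'E'
from h import *
np.set_printoptions(precision=4,suppress=True)
A=lambda x,y,z:w("top",280+x/3.6,160+y/3.6,z)
B=lambda x,y,z:w("top",420+(x-396)/4,150+y/4,z)
C=lambda x,y,z:w("scene",120+x/2.6,170+y/2.6,z)
L=np.array([A(*p,.138)[:2] for p in[(202,80),(95,128),(86,247),(184,316),(293,263),(301,144)]])
c=L.mean(0);print("centre",c);v=L-c
print(np.hypot(*v.T),np.degrees(np.arctan2(v[:,1],v[:,0]))-np.arange(6)*60)
print("knob",A(194,184,.201),C(482,52,.201)," tray",A(193,215,.065))
print("scene lids");S=[C(554,140,.138),C(571,83,.138),C(505,50,.138),C(416,66,.138),C(391,120,.138),C(462,160,.138)]
S=np.array(S)[:,:2];c2=S.mean(0);v=S-c2;print(c2,np.hypot(*v.T),np.degrees(np.arctan2(v[:,1],v[:,0])))
print("ticket top",A(133,32,.045),A(248,32,.045),A(131,52,.03),A(250,56,.03),A(190,42,.03))
print("ticket scene",C(543,285,.01),C(590,308,.0),C(645,252,.0),C(630,212,.045))
P=np.array([B(*p,.01)[:2] for p in[(445,332),(510,503),(653,455),(620,283)]])
print("stand",P,P.mean(0))
for a,b in((1,0),(2,3),(1,2),(0,3)):
    d=P[b]-P[a];print(np.hypot(*d),np.degrees(np.arctan2(d[1],d[0])))
P=np.array([C(*p,.008)[:2] for p in[(42,435),(184,475),(232,378)]]);print("scene stand",P,(P[0]+P[2])/2)
H=np.array([B(*p,.167)[:2] for p in[(548,325),(625,292),(674,405),(600,432)]]);print("head",H,H.mean(0))
H=np.array([C(*p,.167)[:2] for p in[(62,282),(100,234),(196,264),(162,304)]]);print("head scene",H,H.mean(0))
print("slip foot",B(538,135,.005),C(310,524,.006))
print("card top",B(575,43,.26),B(743,37,.26),"bot",B(520,95,.135),B(675,87,.135))
print("card scene top",C(220,332,.26),C(330,238,.26),"bot",C(238,458,.135),C(344,360,.135))
E
```

```text
centre [0.5372 0.021 ]
[0.0848 0.0862 0.0849 0.0861 0.0854 0.0859] [  -4.5727   -5.0426   -4.4584   -4.8498 -364.7036 -364.4089]
knob [0.5356 0.0215 0.201 ] [0.5478 0.0138 0.201 ]  tray [0.5334 0.0204 0.065 ]
scene lids
[0.542  0.0226] [0.0829 0.0855 0.0828 0.0838 0.0861 0.0834] [  -4.0002   56.4145  113.2978  176.7349 -124.7013  -64.8752]
ticket top [0.6812 0.0661 0.045 ] [ 0.6807 -0.0241  0.045 ] [0.6687 0.0681 0.03  ] [ 0.665  -0.0261  0.03  ] [0.6766 0.0213 0.03  ]
ticket scene [ 0.6483 -0.028   0.01  ] [ 0.6929 -0.0176  0.    ] [0.6942 0.0725 0.    ] [0.6774 0.0677 0.045 ]
stand [[ 0.502  -0.2589]
 [ 0.3826 -0.2986]
 [ 0.4153 -0.4   ]
 [ 0.5364 -0.3845]] [ 0.4591 -0.3355]
0.12584234269283687 18.410838134790964
0.12207054751141373 7.294265214963122
0.10649341856162774 -72.12023426454951
0.13021570139930147 -74.6924101213929
scene stand [[ 0.4242 -0.4022]
 [ 0.5435 -0.3602]
 [ 0.5024 -0.2703]] [ 0.4633 -0.3362]
head [[ 0.4889 -0.2876]
 [ 0.5094 -0.3367]
 [ 0.439  -0.3626]
 [ 0.4226 -0.316 ]] [ 0.465  -0.3257]
head scene [[ 0.4507 -0.3656]
 [ 0.4324 -0.3156]
 [ 0.5152 -0.2935]
 [ 0.5261 -0.3362]] [ 0.4811 -0.3277]
slip foot [ 0.6451 -0.3336  0.005 ] [ 0.6511 -0.3325  0.006 ]
card top [ 0.645  -0.2864  0.26  ] [ 0.6481 -0.3854  0.26  ] bot [ 0.6437 -0.2866  0.135 ] [ 0.6486 -0.3882  0.135 ]
card scene top [ 0.6513 -0.3817  0.26  ] [ 0.6481 -0.2798  0.26  ] bot [ 0.6475 -0.3827  0.135 ] [ 0.6462 -0.2766  0.135 ]
```

Emit:
move_arm([
  [0,0,-40,0,0,7,-1],
  [-353,-289,-100,0,0,71,-1],
  [-353,-289,-100,0,0,71,-1],
  [-353,-289,-100,0,0,71,-1],
  [-353,-289,-100,0,0,71,-1],
  [-353,-289,-100,0,0,71,-1],
  [-353,-289,-100,0,0,71,-1],
  [-353,-289,-100,0,0,71,-1],
  [-353,-289,-100,0,0,71,-1],
  [-353,-289,-100,0,0,71,-1],
], squeeze=25)

```text
t: 0.93
tool_pos: [0.368, 0.3136, 0.3002]
tool_rot: [-0.0, 0.671, 0.742, -0.0]
contact_force: [0.2, 0.5, 0.9]
grip_width: 0.0879
```

```bash
cat >> h.py <<'E'
def go(p,yaw):
    "print shift mm / turn deg in tool axes to TCP p with tool down, tool y at yaw deg"
    s=manip.sense();T=rot(s["tool_rot"]);a=np.radians(yaw)
    G=R.from_matrix(np.array([[-np.sin(a),np.cos(a),0],[np.cos(a),np.sin(a),0],[0,0,-1]]).T)
    m=T.as_matrix()
    print("t",round(s["t"],2),"pos",s["tool_pos"].round(4),"yaw",np.degrees(np.arctan2(m[1,1],m[0,1])).round(2),"z",m[:,2].round(3),"w",round(s["grip_width"],4),"F",s["contact_force"].round(1))
    print("shift",(T.inv().apply(np.array(p)-s["tool_pos"])*1000).round(1),"turn",np.degrees((T.inv()*G).as_rotvec()).round(2))
E
python3 -c "
from h import *
go([.43,-.2,.33],-70)"
```

```text
t 0.93 pos [0.368  0.3136 0.3002] yaw 5.77 z [-0.  0. -1.] w 0.0879 F [0.2 0.5 0.9]
shift [-517.2   10.1  -29.9] turn [-2.000e-02 -0.000e+00  7.577e+01]
```

Emit:
move_arm([
  [-517,10,-30,0,0,75,-1],
  [-517,10,-30,0,0,75,-1],
  [-517,10,-30,0,0,75,-1],
  [-517,10,-30,0,0,75,-1],
  [-517,10,-30,0,0,75,-1],
  [-517,10,-30,0,0,75,-1],
  [-517,10,-30,0,0,75,-1],
  [-517,10,-30,0,0,75,-1],
  [-517,10,-30,0,0,75,-1],
  [-517,10,-30,0,0,75,-1],
])

```text
t: 1.77
tool_pos: [0.4191, -0.0992, 0.3244]
tool_rot: [-0.0, 0.978, 0.209, 0.0]
contact_force: [1.4, 0.3, 1.1]
grip_width: 0.0879
```

```bash
python3 -c "
from h import *
go([.465,-.33,.30],-70)"
```

```text
t 1.77 pos [ 0.4191 -0.0992  0.3244] yaw -65.84 z [ 0.001  0.001 -1.   ] w 0.0879 F [1.4 0.3 1.1]
shift [-52.6 229.4  24.2] turn [-0.04 -0.05  4.16]
```

Emit:
move_arm([
  [-53,229,24,0,0,4,-1],
  [-53,229,24,0,0,4,-1],
  [-53,229,24,0,0,4,-1],
  [-53,229,24,0,0,4,-1],
  [-53,229,24,0,0,4,-1],
  [-53,229,24,0,0,4,-1],
  [-53,229,24,0,0,4,-1],
  [-53,229,24,0,0,4,-1],
  [-53,229,24,0,0,4,-1],
  [-53,229,24,0,0,4,-1],
])

```text
t: 2.6
tool_pos: [0.4667, -0.3259, 0.3002]
tool_rot: [-0.001, 0.984, 0.179, 0.0]
contact_force: [0.5, 1.0, -0.6]
grip_width: 0.088
```

```bash
python3 - <<'E'
from h import *
go([.465,-.33,.30],-70)
m=manip.camera_model("wrist");print(m)
im=manip.capture("wrist");cv2.imwrite("pics/w1.png",im[:,:,::-1])
import pickle;pickle.dump(m,open("w1.pkl","wb"))
t=manip.capture("top")[:,:,::-1];cv2.imwrite("pics/top1.png",t)
# red jar angle now
def red(t):
    h=cv2.cvtColor(t.copy(),cv2.COLOR_BGR2HSV)[160:275,280:390];k=((h[...,0]<6)|(h[...,0]>174))&(h[...,1]>170)&(h[...,2]>100)
    y,x=np.nonzero(k);return k.sum(),x.mean()+280,y.mean()+160
print(red(cv2.imread("pics/top0.png")),red(t))
E
```

```text
t 2.6 pos [ 0.4667 -0.3259  0.3002] yaw -69.4 z [ 0.     0.001 -1.   ] w 0.088 F [ 0.5  1.  -0.6]
shift [-3.   3.2  0.2] turn [-0.06 -0.04  0.6 ]
{'intrinsics': array([[319.0474257 ,   0.        , 317.50105885],
       [  0.        , 319.0474257 , 202.97523023],
       [  0.        ,   0.        ,   1.        ]]), 'origin': array([ 0.54138156, -0.29671707,  0.47299171]), 'orientation': array([ 0.81332564, -0.12171696,  0.08434741, -0.56264722])}
(np.int64(312), np.float64(335.7724358974359), np.float64(181.97435897435898)) (np.int64(320), np.float64(335.740625), np.float64(182.203125))
```

View pics/w1.png

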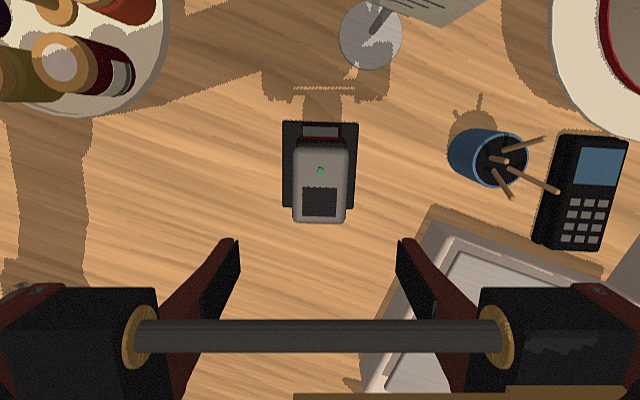

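The wrist view shows the scanner head's top at about (293..349, 140..222) and the stand plate's front edge at (283..358, 122). The head is already nearly aligned with the jaws.

```bash
python3 - <<'E'
from h import *
import pickle;m=pickle.load(open("w1.pkl","rb"))
np.set_printoptions(precision=4,suppress=True)
W=lambda x,y,z:w("wrist",x,y,z,m)[:2]
a=lambda p,q:np.degrees(np.arctan2(*(q-p)[::-1]))
pl=[W(*p,.010) for p in[(283,122),(358,122),(283,207),(354,207)]]
print("plate",pl,(pl[0]+pl[1])/2,a(pl[2],pl[0]),a(pl[3],pl[1]),a(pl[1],pl[0])-90)
hd=[W(*p,.165) for p in[(293,141),(349,141),(293,222),(346,222)]]
print("head",np.array(hd),np.mean(hd,0),a(hd[2],hd[0]),a(hd[3],hd[1]),a(hd[1],hd[0])-90,a(hd[3],hd[2])-90)
y=np.radians(20.5);d=np.array([np.cos(y),np.sin(y)])
print("stand from plate front",(pl[0]+pl[1])/2-.065*d,"scanner from head",np.mean(hd,0)-.008*d)
print("slip foot",W(371,34,.005))
E
python3 -c "
from h import *
im=cv2.imread('pics/w1.png')[100:240,250:390];cv2.imwrite('pics/w1c.png',cv2.resize(im,None,fx=4,fy=4,interpolation=cv2.INTER_CUBIC))"
```

```text
plate [array([ 0.5031, -0.2591]), array([ 0.5403, -0.3579]), array([ 0.3841, -0.2997]), array([ 0.4222, -0.4009])] [ 0.5217 -0.3085] 18.833854195076434 19.999979626785642 20.648753962008826
head [[ 0.5026 -0.2863]
 [ 0.5214 -0.3362]
 [ 0.425  -0.3136]
 [ 0.4443 -0.3646]] [ 0.4733 -0.3252] 19.359500230648454 20.155269235946935 20.64952667334427 20.653143050415608
stand from plate front [ 0.4608 -0.3313] scanner from head [ 0.4658 -0.328 ]
slip foot [ 0.6504 -0.331 ]
```

View pics/w1c.png

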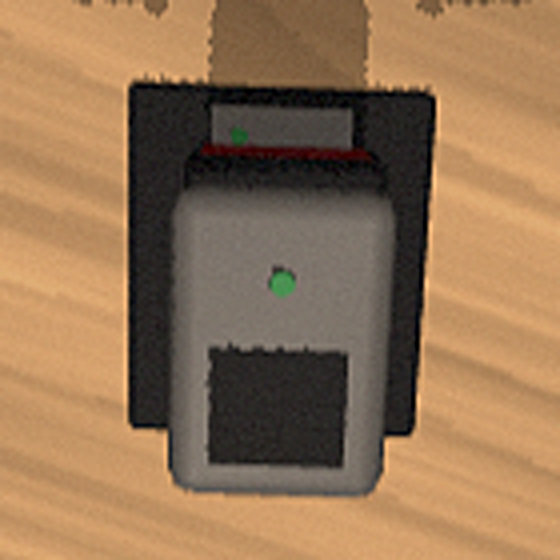

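```bash
python3 -c "
from h import *
go([.4680,-.3275,.139],-69.8)"
```

```text
t 2.7 pos [ 0.4669 -0.3258  0.3005] yaw -69.35 z [ 0.001  0.001 -1.   ] w 0.0879 F [-0.  -0.5  0.7]
shift [  0.2   2.  161.5] turn [-0.03 -0.08  0.45]
```

Emit:
move_arm([
  [0,2,30,0,0,0.4,-1],
  [0,2,60,0,0,0.4,-1],
  [0,2,90,0,0,0.4,-1],
  [0,2,115,0,0,0.4,-1],
  [0,2,135,0,0,0.4,-1],
  [0,2,150,0,0,0.4,-1],
  [0,2,161,0,0,0.4,-1],
  [0,2,161,0,0,0.4,-1],
  [0,2,161,0,0,0.4,-1],
  [0,2,161,0,0,0.4,-1],
])

```text
t: 3.53
tool_pos: [0.4678, -0.3295, 0.1403]
tool_rot: [0.0, 0.985, 0.175, 0.001]
contact_force: [0.5, 0.0, 1.4]
grip_width: 0.0877
```

Emit:
move_arm([
  [0,0,0,0,0,0,0.3],
  [0,0,0,0,0,0,1],
  [0,0,0,0,0,0,1],
  [0,0,0,0,0,0,1],
  [0,0,0,0,0,0,1],
  [0,0,0,0,0,0,1],
  [0,0,0,0,0,0,1],
  [0,0,0,0,0,0,1],
  [0,0,0,0,0,0,1],
  [0,0,0,0,0,0,1],
], squeeze=25)

```text
t: 4.37
tool_pos: [0.4671, -0.3293, 0.1393]
tool_rot: [-0.0, 0.985, 0.175, 0.0]
contact_force: [-0.5, 1.7, 2.5]
grip_width: 0.0561
```

```bash
python3 - <<'E'
from h import *
go([.468,-.3275,.139],-69.8)
E
```

```text
t 4.37 pos [ 0.4671 -0.3293  0.1393] yaw -69.9 z [ 0.  0. -1.] w 0.0561 F [-0.5  1.7  2.5]
shift [ 1.4 -1.4  0.3] turn [-0.   -0.01 -0.1 ]
```

Emit:
move_arm([
  [0,0,-8,0,0,0,1],
  [0,0,-18,0,0,0,1],
  [0,0,-30,0,0,0,1],
  [0,0,-42,0,0,0,1],
  [0,0,-54,0,0,0,1],
  [0,0,-64,0,0,0,1],
  [0,0,-70,0,0,0,1],
  [0,0,-73,0,0,0,1],
  [0,0,-73,0,0,0,1],
  [0,0,-73,0,0,0,1],
])

```text
t: 5.2
tool_pos: [0.467, -0.3291, 0.2119]
tool_rot: [-0.0, 0.985, 0.175, -0.0]
contact_force: [0.3, -0.5, -2.8]
grip_width: 0.056
```

```bash
python3 - <<'E'
from h import *
go([.486,-.338,.2123],-88)
E
```

```text
t 5.2 pos [ 0.467  -0.3291  0.2119] yaw -69.89 z [-0.  0. -1.] w 0.056 F [ 0.3 -0.5 -2.8]
shift [14.8 14.9 -0.4] turn [-2.000e-02  1.000e-02  1.811e+01]
```

Emit:
move_arm([
  [3,3,-0.5,0,0,4,1],
  [7,7,-0.5,0,0,9,1],
  [11,11,-0.5,0,0,14,1],
  [14,14,-0.5,0,0,17,1],
  [15,15,-0.5,0,0,18,1],
  [15,15,-0.5,0,0,18,1],
  [15,15,-0.5,0,0,18,1],
  [15,15,-0.5,0,0,18,1],
])

```text
t: 5.87
tool_pos: [0.4859, -0.3382, 0.2124]
tool_rot: [-0.0, 1.0, 0.019, -0.0]
contact_force: [-0.3, -1.1, -1.8]
grip_width: 0.0562
```

```bash
python3 - <<'E'
from h import *
import pickle
go([.486,-.338,.2123],-88)
m=manip.camera_model("wrist");im=manip.capture("wrist")[:,:,::-1]
pickle.dump(m,open("w2.pkl","wb"));cv2.imwrite("pics/w2.png",im)
cv2.imwrite("pics/scene2.png",manip.capture("scene")[:,:,::-1])
for n,p in dict(bar=(.646,-.3325,.215),win=(.536,-.336,.215)).items():print(n,px("wrist",p,m))
a=cv2.resize(im,None,fx=1,fy=1)
s=cv2.imread("pics/scene2.png")[200:400,100:300];s=cv2.resize(s,(400,400),interpolation=cv2.INTER_CUBIC)
c=cv2.resize(im[0:200,220:420],(400,400),interpolation=cv2.INTER_CUBIC)
cv2.imwrite("pics/m2.png",np.hstack([c,s]))
E
```

```text
t 5.87 pos [ 0.4859 -0.3382  0.2124] yaw -87.83 z [-0.  0. -1.] w 0.0562 F [-0.3 -1.1 -1.8]
shift [ 0.1 -0.2  0.1] turn [-0.02  0.03  0.17]
bar (np.float64(320.51880635998486), np.float64(-87.45054797470792))
win (np.float64(318.57532610045956), np.float64(163.1551487210105))
```

View pics/m2.png

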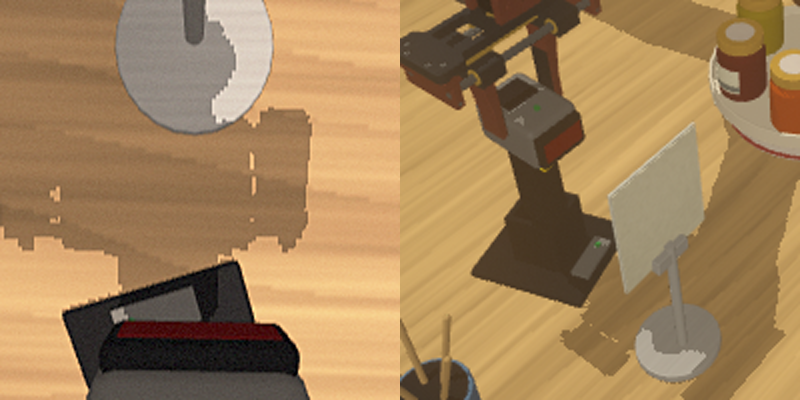

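The scanner is upright in the grip, with its window's middle at wrist (319,165), matching the prediction. The slip foot's middle is at about wrist (317,27).

```bash
python3 - <<'E'
from h import *
import pickle;m=pickle.load(open("w2.pkl","rb"))
print("foot L,R,near",[w("wrist",x,y,.006,m)[:2].round(4) for x,y in((277.5,25),(356.5,25),(318,66.5))])
print("window",w("wrist",319.5,165,.215,m).round(4))
E
```

```text
foot L,R,near [array([ 0.6452, -0.2889]), array([ 0.6485, -0.3726]), array([ 0.6062, -0.3334])]
window [ 0.535  -0.3365  0.215 ]
```

Emit:
move_arm([
  [0,-2,0,0,0,0,1],
  [0,-2,0,0,0,0,1],
  [0,-2,0,0,0,0,1],
  [0,-2,0,0,0,0,1],
  [0,-2,0,0,0,0,1],
  [0,-2,0,0,0,0,1],
  [0,-2,0,0,0,0,1],
  [0,-2,0,0,0,0,1],
  [0,-2,0,0,0,0,1],
  [0,-2,0,0,0,0,1],
])

```text
t: 6.8
tool_pos: [0.4863, -0.3363, 0.2127]
tool_rot: [-0.0, 1.0, 0.018, 0.0]
contact_force: [0.3, 0.5, -1.5]
grip_width: 0.0559
```

Emit:
move_arm([
  [0,0,0,0,0,0,1],
  [0,0,0,0,0,0,1],
  [0,0,0,0,0,0,1],
  [0,0,0,0,0,0,1],
  [0,0,0,0,0,0,1],
  [0,0,0,0,0,0,1],
  [0,0,0,0,0,0,1],
  [0,0,0,0,0,0,1],
  [0,0,0,0,0,0,1],
  [0,0,0,0,0,0,1],
])

```text
t: 7.63
tool_pos: [0.4862, -0.3363, 0.2127]
tool_rot: [-0.0, 1.0, 0.018, 0.0]
contact_force: [-0.0, 0.3, -1.8]
grip_width: 0.0563
```

Emit:
move_arm([
  [0,0,0,0,0,0,1],
  [0,0,0,0,0,0,1],
  [0,0,0,0,0,0,1],
  [0,0,0,0,0,0,1],
  [0,0,0,0,0,0,1],
  [0,0,0,0,0,0,1],
  [0,0,0,0,0,0,1],
  [0,0,0,0,0,0,1],
  [0,0,0,0,0,0,1],
  [0,0,0,0,0,0,1],
])

```text
t: 8.47
tool_pos: [0.4862, -0.3363, 0.2127]
tool_rot: [-0.0, 1.0, 0.018, -0.0]
contact_force: [0.7, 0.4, -2.5]
grip_width: 0.0562
```

Emit:
move_arm([
  [0,0,0,0,0,0,1],
  [0,0,0,0,0,0,1],
  [0,0,0,0,0,0,1],
  [0,0,0,0,0,0,1],
  [0,0,0,0,0,0,1],
  [0,0,0,0,0,0,1],
  [0,0,0,0,0,0,1],
])

```text
t: 9.05
tool_pos: [0.4862, -0.3363, 0.2126]
tool_rot: [-0.0, 1.0, 0.018, -0.0]
contact_force: [-0.6, -0.0, -2.3]
grip_width: 0.0561
```

```bash
python3 - <<'E'
from h import *
go([.4671,-.3293,.2123],-69.9)
E
```

```text
t 9.05 pos [ 0.4862 -0.3363  0.2126] yaw -87.9 z [-0.  0. -1.] w 0.0561 F [-0.6 -0.  -2.3]
shift [-18.9  -7.7   0.3] turn [ -0.   0. -18.]
```

Emit:
move_arm([
  [-4,-2,0,0,0,-4,1],
  [-9,-4,0,0,0,-9,1],
  [-14,-6,0,0,0,-14,1],
  [-19,-7.7,0,0,0,-18,1],
  [-19,-7.7,0,0,0,-18,1],
  [-19,-7.7,0,0,0,-18,1],
  [-19,-7.7,0,0,0,-18,1],
])

```text
t: 9.63
tool_pos: [0.4673, -0.3293, 0.2127]
tool_rot: [0.0, 0.985, 0.173, 0.0]
contact_force: [0.3, 0.2, -1.7]
grip_width: 0.0558
```

```bash
python3 - <<'E'
from h import *
go([.4671,-.3293,.1393],-69.9)
E
```

```text
t 9.63 pos [ 0.4673 -0.3293  0.2127] yaw -70.03 z [ 0.  0. -1.] w 0.0558 F [ 0.3  0.2 -1.7]
shift [-0.2 -0.1 73.4] turn [ 0.01 -0.02 -0.13]
```

Emit:
move_arm([
  [0,0,10,0,0,0,1],
  [0,0,20,0,0,0,1],
  [0,0,30,0,0,0,1],
  [0,0,40,0,0,0,1],
  [0,0,50,0,0,0,1],
  [0,0,60,0,0,0,1],
  [0,0,67,0,0,0,1],
  [0,0,71,0,0,0,1],
  [0,0,73,0,0,0,1],
  [0,0,73,0,0,0,1],
])

```text
t: 10.47
tool_pos: [0.467, -0.3294, 0.1397]
tool_rot: [-0.0, 0.985, 0.174, 0.0]
contact_force: [0.8, 0.5, -1.2]
grip_width: 0.0561
```

```bash
python3 - <<'E'
from h import *
go([.4671,-.3293,.1393],-69.9)
E
```

```text
t 10.47 pos [ 0.467  -0.3294  0.1397] yaw -69.91 z [ 0.  0. -1.] w 0.0561 F [ 0.8  0.5 -1.2]
shift [ 0.1 -0.1  0.4] turn [-0.01 -0.01 -0.01]
```

Emit:
move_arm([
  [0,0,0.5,0,0,0,1],
  [0,0,0.5,0,0,0,1],
  [0,0,0.5,0,0,0,0.3],
  [0,0,0.5,0,0,0,0],
  [0,0,0.5,0,0,0,-0.5],
  [0,0,0.5,0,0,0,-1],
  [0,0,0.5,0,0,0,-1],
  [0,0,0.5,0,0,0,-1],
  [0,0,0.5,0,0,0,-1],
  [0,0,0.5,0,0,0,-1],
])

```text
t: 11.3
tool_pos: [0.467, -0.3293, 0.1392]
tool_rot: [0.0, 0.985, 0.175, 0.0]
contact_force: [-0.3, -0.2, 0.0]
grip_width: 0.0875
```

Emit:
move_arm([
  [0,0,-10,0,0,0,-1],
  [0,0,-25,0,0,0,-1],
  [0,0,-45,0,0,0,-1],
  [0,0,-70,0,0,0,-1],
  [0,0,-100,0,0,0,-1],
  [0,0,-130,0,0,0,-1],
  [0,0,-160,0,0,0,-1],
  [0,0,-190,0,0,0,-1],
  [0,0,-200,0,0,0,-1],
  [0,0,-200,0,0,0,-1],
])

```text
t: 12.13
tool_pos: [0.4675, -0.3304, 0.3422]
tool_rot: [0.001, 0.985, 0.174, 0.002]
contact_force: [0.3, -0.4, -0.1]
grip_width: 0.0878
```

```bash
python3 - <<'E'
from h import *
import pickle
go([.48,.02,.339],-70)
m=manip.camera_model("wrist");im=manip.capture("wrist")[:,:,::-1]
pickle.dump(m,open("w3.pkl","wb"));cv2.imwrite("pics/w3.png",im)
t=manip.capture("top")[:,:,::-1];cv2.imwrite("pics/top3.png",t)
a=cv2.resize(t[155:275,275:395],(480,480),interpolation=cv2.INTER_CUBIC)
b=cv2.resize(im[100:280,260:380],(320,480),interpolation=cv2.INTER_CUBIC)
cv2.imwrite("pics/m3.png",np.hstack([a,b]))
E
```

```text
t 12.13 pos [ 0.4675 -0.3304  0.3422] yaw -69.92 z [ 0.004 -0.002 -1.   ] w 0.0878 F [ 0.3 -0.4 -0.1]
shift [ 132.  -324.8    2.6] turn [ 0.19 -0.2   0.08]
```

View pics/m3.png

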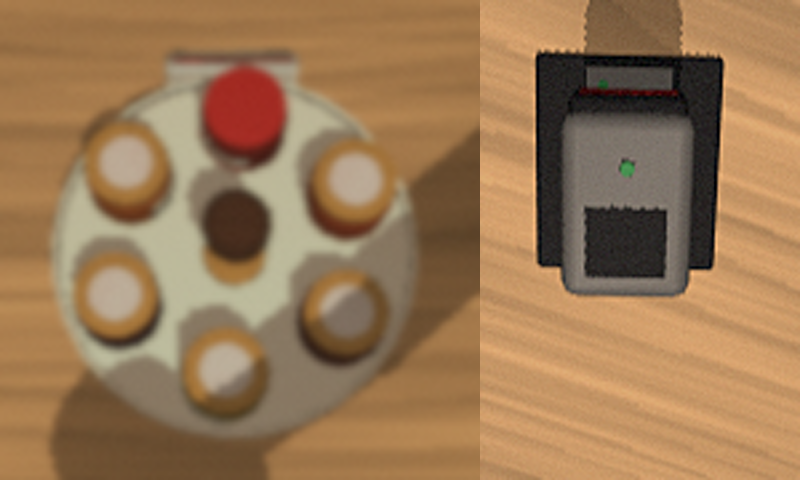

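The scanner is back in its stand, sitting as before. The red jar is unchanged at top (336,183), still about 4–5° clockwise of the ticket's middle. Next I'll move above the knob.

```bash
python3 - <<'E'
from h import *
go([.537,.021,.30],-92)
E
```

```text
t 12.23 pos [ 0.4668 -0.329   0.3386] yaw -69.89 z [-0.     0.001 -1.   ] w 0.0877 F [-0.6 -0.4 -0.6]
shift [ 186.3 -304.5   38.8] turn [-0.03  0.   22.11]
```

Emit:
move_arm([
  [20,-32,0,0,0,3,-1],
  [42,-64,0,0,0,6,-1],
  [65,-96,5,0,0,9,-1],
  [86,-128,10,0,0,12,-1],
  [107,-160,15,0,0,15,-1],
  [128,-192,20,0,0,18,-1],
  [147,-224,25,0,0,20,-1],
  [164,-256,30,0,0,22,-1],
  [178,-288,36,0,0,22,-1],
  [186,-304,39,0,0,22,-1],
])

```text
t: 13.07
tool_pos: [0.5359, 0.0255, 0.2973]
tool_rot: [0.0, 1.0, -0.014, -0.002]
contact_force: [0.2, 0.8, 0.0]
grip_width: 0.0879
```

Emit:
move_arm([
  [0,0,0,0,0,0,-1],
  [0,0,0,0,0,0,-1],
  [0,0,0,0,0,0,-1],
  [0,0,0,0,0,0,-1],
])

```text
t: 13.4
tool_pos: [0.5368, 0.0183, 0.3]
tool_rot: [0.0, 1.0, -0.018, -0.0]
contact_force: [0.6, 0.3, 0.1]
grip_width: 0.0879
```

```bash
python3 - <<'E'
from h import *
import pickle
go([.537,.021,.30],-92)
m=manip.camera_model("wrist");im=manip.capture("wrist")[:,:,::-1]
pickle.dump(m,open("w4.pkl","wb"));cv2.imwrite("pics/w4.png",im)
print(m["origin"],[px("wrist",p,m) for p in((.682,.021,.027),(.537,.021,.201))])
cv2.imwrite("pics/w4b.png",cv2.resize(im[0:300,160:480],(800,750),interpolation=cv2.INTER_CUBIC)[:600])
E
```

```text
t 13.4 pos [0.5368 0.0183 0.3   ] yaw -92.06 z [-0. -0. -1.] w 0.0879 F [0.6 0.3 0.1]
shift [ 0.1 -2.8 -0. ] turn [ 0.02  0.02 -0.06]
[0.61675411 0.01646127 0.4726388 ] [(np.float64(311.66433688483926), np.float64(51.596129329121965)), (np.float64(315.11868268399337), np.float64(199.1077050433692))]
```

View pics/w4b.png

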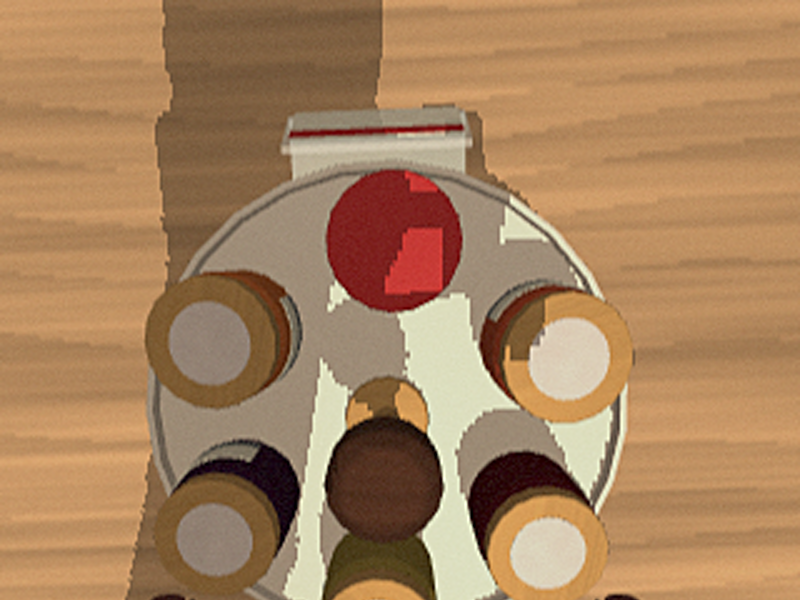

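```bash
python3 - <<'E'
from h import *
import pickle;m=pickle.load(open("w4.pkl","rb"));np.set_printoptions(precision=4,suppress=True)
W=lambda x,y,z:w("wrist",160+x/2.5,y/2.5,z,m)[:2]
k=W(384,480,.200);print("knob",k)
L=np.array([W(394,240,.138),W(210,342,.138),W(215,538,.138),W(548,550,.138),W(568,357,.138)])
ang=np.radians([0,60,120,240,300])
# fit centre+angle with r=.086
from scipy.optimize import least_squares
f=lambda p:np.c_[p[0]+.086*np.cos(ang+p[2])-L[:,0],p[1]+.086*np.sin(ang+p[2])-L[:,1]].ravel()
r=least_squares(f,[.537,.021,0]);print("centre",r.x[:2],"red deg",np.degrees(r.x[2]),f(r.x).reshape(-1,2)*1000)
c=r.x[:2]
for z in(.03,.045):
  a,b=W(289,134,z),W(466,127,z);e,g=W(281,149,z),W(471,144,z)
  for p,q in((a,b),(e,g)):
    M=(p+q)/2-c;d=p-q;print(z,"mid",(p+q)/2,"len",np.hypot(*d),"bearing",np.degrees(np.arctan2(M[1],M[0])),"normal",np.degrees(np.arctan2(-d[0],d[1])))
E
```

```text
knob [0.5433 0.0221]
centre [0.5397 0.0222] red deg -4.3383914591133905 [[ 0.2123  0.0773]
 [ 0.1878  0.3487]
 [-0.1626  0.2842]
 [-0.4916 -0.3272]
 [ 0.2541 -0.383 ]]
0.03 mid [0.6809 0.0219] len 0.08980384545120988 bearing -0.12074932241146133 normal 0.06914605091053953
0.03 mid [0.6735 0.0229] len 0.09687983933661432 bearing 0.32528921177173503 normal -0.6164555205022935
0.045 mid [0.6787 0.0217] len 0.0867606018975479 bearing -0.19839889679775455 normal 0.06914605091047463
0.045 mid [0.6716 0.0227] len 0.09359680679987134 bearing 0.23458849726322079 normal -0.6164555205022867
```

Emit:
move_arm([
  [0,-1,20,0,0,0,-1],
  [1,-3,45,0,0,0,-1],
  [2,-3,70,0,0,0,-1],
  [2,-3,90,0,0,0,-1],
  [2,-3,107,0,0,0,-1],
  [2,-3,117,0,0,0,-1],
  [2,-3,123,0,0,0,-1],
  [2,-3,124,0,0,0,-1],
  [2,-3,124,0,0,0,-1],
  [2,-3,124,0,0,0,-1],
])

```text
t: 14.28
tool_pos: [0.5399, 0.0228, 0.1771]
tool_rot: [-0.0, 1.0, -0.017, 0.001]
contact_force: [0.1, -0.5, 0.1]
grip_width: 0.0876
```

Emit:
move_arm([
  [0,0,0,0,0,0,-0.5],
  [0,0,0,0,0,0,-0.2],
  [0,0,0,0,0,0,0],
  [0,0,0,0,0,0,0.2],
  [0,0,0,0,0,0,1],
  [0,0,0,0,0,0,1],
  [0,0,0,0,0,0,1],
  [0,0,0,0,0,0,1],
  [0,0,0,0,0,0,1],
  [0,0,0,0,0,0,1],
], squeeze=20)

```text
t: 15.12
tool_pos: [0.5392, 0.0221, 0.1762]
tool_rot: [0.001, 1.0, -0.017, 0.0]
contact_force: [0.2, -4.6, -0.1]
grip_width: 0.0422
```

```bash
python3 - <<'E'
from h import *
import pickle
go([.539,.0215,.176],-92)
m=manip.camera_model("wrist");im=manip.capture("wrist")[:,:,::-1]
pickle.dump(m,open("w5.pkl","wb"));cv2.imwrite("pics/w5.png",im)
t=manip.capture("scene")[:,:,::-1];cv2.imwrite("pics/s5.png",t)
print([px("wrist",p,m) for p in((.682,.021,.027),(.537,.021,.201))])
cv2.imwrite("pics/w5b.png",cv2.resize(im[0:240,160:480],(800,600),interpolation=cv2.INTER_CUBIC))
E
```

```text
t 15.12 pos [0.5392 0.0221 0.1762] yaw -91.94 z [ 0.    -0.001 -1.   ] w 0.0422 F [ 0.2 -4.6 -0.1]
shift [-0.2  0.6  0.2] turn [ 0.06 -0.01  0.06]
[(np.float64(314.0839970449397), np.float64(32.62176437787821)), (np.float64(321.4482281655257), np.float64(270.6534872971034))]
```

View pics/w5b.png

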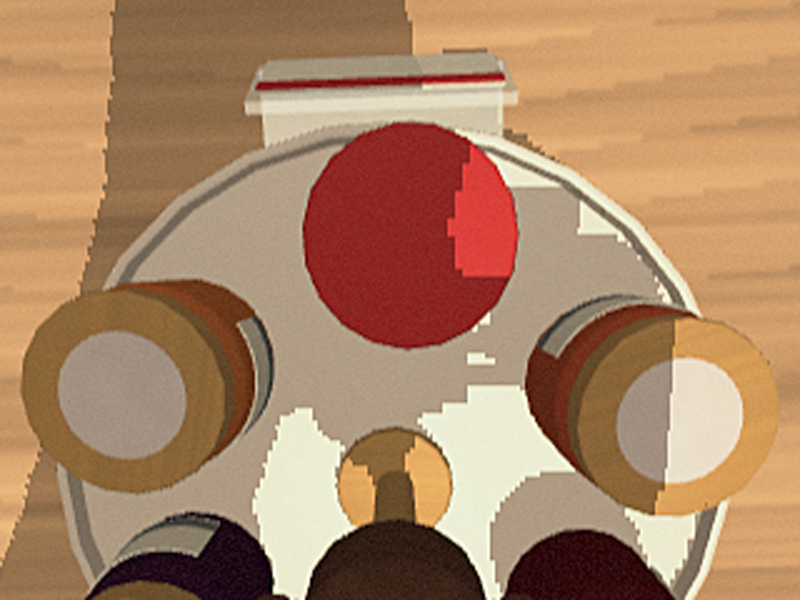

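```bash
cat >> h.py <<'E'
def fit(pts,ang,ticket,m,f=2.5,ox=160,c=None):
    from scipy.optimize import least_squares
    W=lambda x,y,z:w("wrist",ox+x/f,y/f,z,m)[:2]
    L=np.array([W(*p,.138) for p in pts]);ang=np.radians(ang)
    g=lambda p:np.c_[p[0]+.086*np.cos(ang+p[2])-L[:,0],p[1]+.086*np.sin(ang+p[2])-L[:,1]].ravel()
    r=least_squares(g,[.537,.021,0]);c=r.x[:2]
    print("centre",c,"red deg",np.degrees(r.x[2]),(g(r.x)*1000).round(1))
    for p,q in ticket:
        M=(W(*p,.04)+W(*q,.04))/2-c;print("ticket bearing",np.degrees(np.arctan2(M[1],M[0])),"red alone",np.degrees(np.arctan2(*(L[0]-c)[::-1])))
E
python3 - <<'E'
from h import *
import pickle;m=pickle.load(open("w5.pkl","rb"))
fit([(410,235),(122,394),(679,420)],[0,60,300],[((257,86),(504,76)),((247,103),(516,98))],m)
E
```

```text
centre [0.53959222 0.02269917] red deg -4.584251096827625 [-0.3 -0.1  0.1  0.3  0.2 -0.2]
ticket bearing -0.00961903915402579 red alone -4.508273422967048
ticket bearing -0.07464717514521638 red alone -4.508273422967048
```

Red is at −4.5° and the ticket at 0.0°, so I'll turn 4.5° counter-clockwise, which is −4.5° about tool z.

Emit:
move_arm([
  [0,0.3,0,0,0,-0.2,1],
  [0,0.3,0,0,0,-0.6,1],
  [0,0.3,0,0,0,-1.2,1],
  [0,0.3,0,0,0,-1.9,1],
  [0,0.3,0,0,0,-2.6,1],
  [0,0.3,0,0,0,-3.3,1],
  [0,0.3,0,0,0,-3.9,1],
  [0,0.3,0,0,0,-4.3,1],
  [0,0.3,0,0,0,-4.5,1],
  [0,0.3,0,0,0,-4.5,1],
])

```text
t: 16.05
tool_pos: [0.5392, 0.0221, 0.1762]
tool_rot: [0.0, 1.0, 0.023, 0.0]
contact_force: [1.1, -5.6, -1.2]
grip_width: 0.0425
```

Emit:
move_arm([
  [0,0,0,0,0,0,1],
  [0,0,0,0,0,0,1],
  [0,0,0,0,0,0,1],
  [0,0,0,0,0,0,1],
  [0,0,0,0,0,0,1],
  [0,0,0,0,0,0,1],
])

```text
t: 16.55
tool_pos: [0.5392, 0.0221, 0.1762]
tool_rot: [0.0, 1.0, 0.023, 0.0]
contact_force: [0.0, -5.4, -0.8]
grip_width: 0.0423
```

```bash
python3 - <<'E'
from h import *
import pickle
go([.539,.0215,.176],-87.4)
m=manip.camera_model("wrist");im=manip.capture("wrist")[:,:,::-1]
pickle.dump(m,open("w6.pkl","wb"));cv2.imwrite("pics/w6.png",im)
cv2.imwrite("pics/s6.png",manip.capture("scene")[:,:,::-1])
cv2.imwrite("pics/w6b.png",cv2.resize(im[0:240,160:480],(800,600),interpolation=cv2.INTER_CUBIC))
E
```

```text
t 16.55 pos [0.5392 0.0221 0.1762] yaw -87.4 z [ 0.    -0.001 -1.   ] w 0.0423 F [ 0.  -5.4 -0.8]
shift [-0.2  0.6  0.2] turn [ 0.04  0.   -0.  ]
```

View pics/w6b.png

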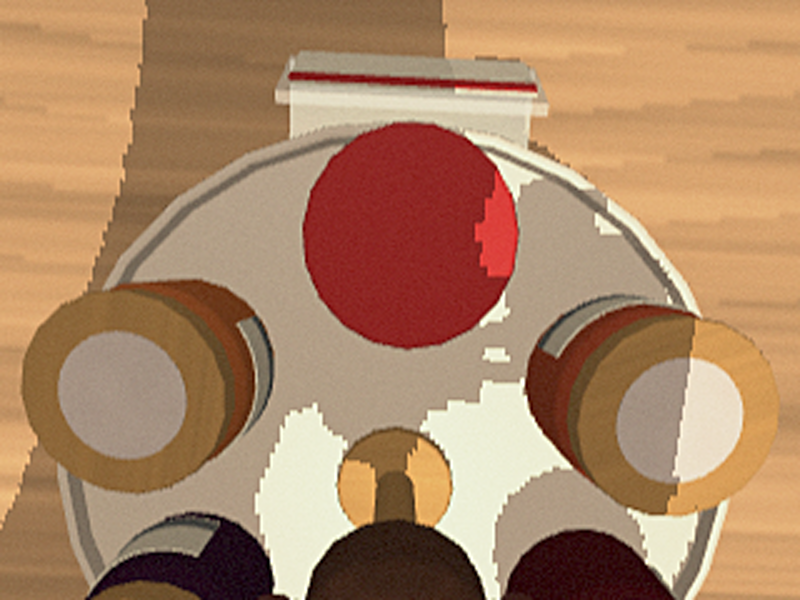

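```bash
python3 - <<'E'
from h import *
import pickle;m=pickle.load(open("w6.pkl","rb"))
fit([(410,235),(122,394),(679,420)],[0,60,300],[((289,75),(536,88)),((276,96),(547,108))],m)
s=cv2.imread("pics/s6.png");cv2.imwrite("pics/s6b.png",cv2.resize(s[120:390,120:470],None,fx=2.2,fy=2.2,interpolation=cv2.INTER_CUBIC))
E
```

```text
centre [0.53961024 0.02277487] red deg -0.04388780049116073 [-0.3 -0.1  0.1  0.3  0.2 -0.2]
ticket bearing -0.0840418677854974 red alone 0.02810695598298156
ticket bearing -0.08653668791081096 red alone 0.02810695598298156
```

View pics/s6b.png

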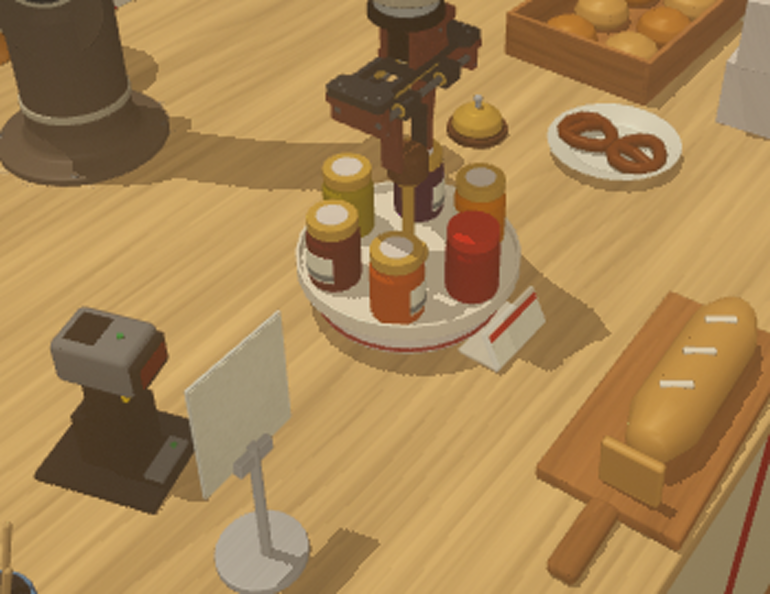

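The red jar is at −0.0° against the ticket at −0.1°. All six jars are standing, the scanner is in its stand, and the plate and bell are in place. I'll hold for about 2 s more and then hand in.

Emit:
move_arm([
  [0,0,0,0,0,0,1],
  [0,0,0,0,0,0,1],
  [0,0,0,0,0,0,1],
  [0,0,0,0,0,0,1],
  [0,0,0,0,0,0,1],
  [0,0,0,0,0,0,1],
  [0,0,0,0,0,0,1],
  [0,0,0,0,0,0,1],
  [0,0,0,0,0,0,1],
  [0,0,0,0,0,0,1],
])

```text
t: 17.48
tool_pos: [0.5392, 0.0221, 0.1762]
tool_rot: [0.0, 1.0, 0.023, 0.0]
contact_force: [-0.2, -5.6, -0.6]
grip_width: 0.0422
```

Emit:
move_arm([
  [0,0,0,0,0,0,1],
  [0,0,0,0,0,0,1],
  [0,0,0,0,0,0,1],
  [0,0,0,0,0,0,1],
  [0,0,0,0,0,0,1],
  [0,0,0,0,0,0,1],
  [0,0,0,0,0,0,1],
  [0,0,0,0,0,0,1],
  [0,0,0,0,0,0,1],
  [0,0,0,0,0,0,1],
])

```text
t: 18.32
tool_pos: [0.5392, 0.0221, 0.1762]
tool_rot: [0.0, 1.0, 0.023, 0.0]
contact_force: [0.8, -6.1, -0.9]
grip_width: 0.0424
```

```bash
python3 - <<'E'
from h import *
go([.539,.0215,.176],-87.4)
a=manip.capture("wrist")[:,:,::-1].astype(int);print("diff vs w6",abs(a-cv2.imread("pics/w6.png")).mean())
print(manip.hand_in())
E
```

```text
t 18.32 pos [0.5392 0.0221 0.1762] yaw -87.4 z [ 0.    -0.001 -1.   ] w 0.0424 F [ 0.8 -6.1 -0.9]
shift [-0.3  0.6  0.2] turn [ 0.04 -0.   -0.  ]
diff vs w6 3.2837083333333332
the job is handed in; nothing more can be done
None
```

The whole job was carried out in the order asked and handed in at about 18 s. No verdict was given.

- **Scanner:** I took it by the head and held it square to the barcode at about 11 cm for about 3 s. Then I stood it back in its stand at the pose it came from; the pictures afterwards show it upright in the cup.
- **Carousel:** I gripped the knob and turned it 4.5° counter-clockwise. The last check put the red jar within about 0.1° of the middle of the price ticket. I held it there for about 2 s and finished still gripping the knob.
- **Last checks:** All six jars were standing, and the plate and bell looked unmoved.

Two things were not fully confirmed:
- **Barcode reading:** no read signal exists, and the barcode's side of the card was not seen close up. The aim relies on positions computed from the camera pictures.
- **Side force on the knob:** a steady push of about 5–6 N remained in the grip. A 0.3 mm correction did not reduce it.

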